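# Advance the gear shaft carrier to the next station

### The arm

A 7-joint arm with a two-finger parallel gripper is mounted at the origin on a cart in front of the work surface, level with it; the furniture and walls round the work are solid. World frame = base frame: x ahead of the robot, y to its left, z up, the work surface at z = 0. Lengths are in m, angles in rad, forces in N, time in s.
With the tool pointing down it reaches from about 0.4 to 0.925 m from the base axis. Payload 5.6 kg.
Tool frame: the origin (TCP) lies between the finger pads; the fingertips stand 25 mm ahead of it and the grasp point (between the pads) lies 6 mm ahead of it; z points along the fingers, y is the line along which they close (so a half turn about z gives the same grasp; the last joint's range is limited). The gripper opens to 85 mm and grips with 20 to 120 N. Pads are 22 mm wide; open, the fingers measure 114 mm over their backs; the gripper's body (76 mm by 85 mm) begins 54 mm behind the grasp point. The pads swing forward as they close: fully open they stand 13 mm farther back than shut.
Start: joints at [1.155, 0.468, -0.012, 1.603, 0.006, 1.071, -0.056], TCP at [0.237, -0.605, 0.218] pointing down, gripper open.
Joint ranges: [-2.53, 2.53], [-0.31, 2.02], [-1.57, 1.55], [0.28, 2.44], [-1.29, 4.43], [0.15, 1.84], [-2.92, 2.92]. Speed limits (rad/s): [2.57, 2.57, 3.14, 3.14, 3.14, 3.14, 3.14].

### API

Orientations are given as a unit quaternion [x, y, z, w].
In Python, from bench import env, cams, models gives the robot as it stands.
- The arm moves only by the tool carry_out, never from a script. Its argument "deltas" is a list that holds one entry, the list of rows, each a list of 7 numbers: the shift along the tool's x, y, z in mm, then the turn, a rotation vector about the tool's x, y, z in degrees, then the finger opening in mm, from 0 to 85.4. In form: [[[dx, dy, dz, ax, ay, az, grip], ...]]. A call has 1 to 5 rows; each row is the pose to reach, as a shift and turn from the pose commanded when the call began, along the tool's axes at that moment; what a row does not reach only later rows make up. A row lasts 1/8 s, in which the tool goes at most 62.5 mm and 10.7 degrees, less where a joint would pass 70% of its speed; a pose out of reach is approached as far as the arm can. A call with a gripper value outside its range is refused whole. The fingers move at their own pace and stop on an object; "newtons" is the grip in N (left out, the last holds). Time passes only in rows, so rows that repeat a pose let the fingers close. It gives the time, the measured TCP pose, the force, the opening and the grip force at its end, in the units of the state.
- env.observe(): the state, without advancing time (a new reading comes with each control period).
- cams.get_image(name): name is "scene" or "top" or "wrist"; returns the picture (480x640x3 uint8, red, green, blue); there is no depth.
- cams.camera_model(name): a dict with "vertical_fov" (degrees; the focal length in pixels is half the picture's height over the tangent of half this angle, whatever the lens; pixels are square), "cx", "cy" (the principal point, pixels), "rvec" (rotation vector, rad) and "tvec" (3), from world to camera coordinates, as OpenCV has them. Camera axes: x right, y down, z forward; pixel columns grow to the right and rows downward; lengths in m; the calibration is good to about 2 mm. A picture is of the moment at which its call begins: read the wrist's pose just before it. camera_model takes no time and is no camera call; for the wrist camera it gives the pose at the moment of the call.
- env.finish_job(): hands the job in; it is judged then, once.
Trained networks look in the newest picture that a camera, given by its name, has taken for a name from the list of things; names that differ only in an ending like _2 or _b are one class to them, and where a whole thing is asked for, a point or a joint stands for the part that bears it (a point fixed in the world has none). Each returns a list of dicts, best first, with "confidence" (0 to 1); they miss things now and then, are a little off and sometimes report something else, mostly with a low value. They report only what shows in the picture. A call takes as long as a camera call.
- models.search_frame(camera, name): "point" ([column, row] in pixels, amid what is visible of it).
- models.cut_out(camera, name): "mask" (480x640 bool, what is visible of it) and "point" ([column, row] in pixels, amid what is visible of it).
The state is a dict: "t": time; "q": joint angles; "dq": joint speeds; "tau": joint torques, N m; "eef_pos": TCP position; "tcp_rot": TCP orientation; "contact_force": force on the tool from outside, world axes, zero at the start; "moment": the same for the moment, N m; "width": finger opening in m; "grip_force": force on a finger pad.
Only numpy, scipy, OpenCV 4.12 (cv2) and the standard library are available. Lean on these libraries where they do the work, as an engineer would, in place of code of your own. Each camera call takes 0.05 s, during which the arm holds its last target. There are 200 camera calls.

### The job

Two assembly slides stand side by side on the bench, each with a carrier waiting at its right-hand end. Push the carrier that holds the gear shaft to the left along its rails until it clicks into the next station, the first of the two, and leave it resting there. Leave the carrier with the ball bearing where it is.

Things in the scene. Friction and masses are not known exactly. Their poses are not given: they have to be found in the camera images.
- shaft_handle (a point): centre (78 mm above the bench) of the upright handle plate (mm: 40 wide in x, 10 thick in y, top 22.5 above this point) at the right end of the carrier with the gear shaft (98 mm shaft with two pinions, crosswise). y axis: along the slide, +y forward (left). Pushed from behind or pinched. Carrier 80 x 100, top 22.5 below this point; 40 clear ahead of the plate up to the shaft, lower than the plate; behind it nothing as high
- shaft_station (a point): fixed point where shaft_handle stands when its carrier is home in the first station; same axes. A sprung ball clicks between crests 10 mm before and 10 mm past it: inside them it draws the carrier home and holds it. Sliding takes 2 N, a crest 6 to 9 N. Plinth 16 mm plywood. Marked by the first 24 mm tab on the base plate (110x300) edge on the robot's side: the dark pointer at mid carrier then faces the tab
- shaft_carrier (a joint): travel in m of the carrier with the gear shaft along its slide, growing to the left: 0 at the right-hand end, 0.090 home in the first station (the goal), 0.170 home in the second, like station, near the rails' end; it starts between 0 and 0.03, in no station
- bearing_handle (a point): centre of the like handle plate of the other carrier, which holds a ball bearing (flat ring 42 mm across). Its slide is the same and stands about 165 mm from the first, nearer to the robot or farther from it; it must stay where it is

How it is judged:
At the end, for the whole second after the job is handed in: The carrier with the gear shaft rests in the first station, its travel within 10 mm of 0.090 m; the carrier with the ball bearing is within 15 mm of where it started (value of joint shaft_carrier between 0.08 and 0.1 m and velocity of joint shaft_carrier between -0.01 and 0.01 m/s and distance of bearing_handle from where it was at the start of the episode below 0.015 m); the robot touches nothing.
It fails at once if the carrier with the ball bearing was pushed along (distance of bearing_handle from where it was at the start of the episode above 0.015 m).
It also fails if it takes over 32 s, if anything falls off the work surface, if the arm or the gripper's body presses on something with over 40 N, if the wrist force passes 120 N, or if a joint passes its speed limit or range.

## Working session

There is one attempt and no reset: what is moved stays moved. The work goes in short steps, Python scripts to look and compute and a tool call to move; the robot and the scene stay as the last step left them, time stands still between calls to the robot, and variables do not carry over. Pictures are saved under pics/ and viewed, at most 13 in all, crops included, and the job is handed in when it is done.

Besides the shell and the picture viewer there is one more tool, called after "Call:" by a JSON object that holds its "method" and its "body". carry_out: Moves the arm, as the interface text tells. Its arguments: {"type":"object","properties":{"deltas":{"type":"array"},"newtons":{"type":"number"}},"required":["deltas"]}

```bash
mkdir -p pics
cat > h.py <<'E'
import numpy as np, cv2
from bench import env, cams, models
def ray(cam,p):
    m=cams.camera_model(cam); f=240/np.tan(np.radians(m["vertical_fov"])/2)
    R=cv2.Rodrigues(np.array(m["rvec"],float))[0]; t=np.array(m["tvec"],float)
    d=R.T@np.array([(p[0]-m["cx"])/f,(p[1]-m["cy"])/f,1]); return -R.T@t, d
def at(cam,p,z):
    o,d=ray(cam,p); return o+d*(z-o[2])/d[2]
def px(cam,X):
    m=cams.camera_model(cam); f=240/np.tan(np.radians(m["vertical_fov"])/2)
    R=cv2.Rodrigues(np.array(m["rvec"],float))[0]; c=R@np.array(X)+np.array(m["tvec"],float)
    return c[:2]/c[2]*f+[m["cx"],m["cy"]]
def save(cam,n):
    im=cams.get_image(cam); cv2.imwrite(f"pics/{n}.png",im[:,:,::-1]); return im
E
python3 - <<'E'
from h import *
np.set_printoptions(precision=4,suppress=True)
for c in ["top","scene"]:
    save(c,c+"0"); print(c,ray(c,(320,240)))
    for n in ["shaft_handle","bearing_handle","shaft_station","shaft_carrier"]:
        for r in models.search_frame(c,n)[:3]: print(n,np.round(r["point"],1),round(r["confidence"],2),at(c,r["point"],.078))
print(env.observe())
E
```

```text
top (array([ 0.399 , -0.2601,  0.9383]), array([ 0.1383, -0.0189, -0.9903]))
shaft_handle [296.9 281. ] 0.94 [ 0.4417 -0.2358  0.078 ]
bearing_handle [273.1 195.4] 0.83 [ 0.6019 -0.1857  0.078 ]
shaft_station [254.6 282.9] 0.75 [ 0.4362 -0.1581  0.078 ]
shaft_carrier [293.5 277.9] 0.9 [ 0.4473 -0.2294  0.078 ]
scene (array([0.03  , 0.126 , 0.6809]), array([ 0.581 , -0.4421, -0.6834]))
shaft_handle [347.1 299.4] 0.78 [ 0.4271 -0.2197  0.078 ]
bearing_handle [254.5 252.6] 0.96 [ 0.5822 -0.1731  0.078 ]
shaft_station [293.7 357.9] 0.68 [ 0.3958 -0.107   0.078 ]
shaft_carrier [346.9 298.9] 0.84 [ 0.428  -0.2201  0.078 ]
{'t': 0.5, 'q': array([ 1.155 ,  0.4675, -0.0116,  1.6028,  0.006 ,  1.0714, -0.0563]), 'dq': array([ 0.0016, -0.0008,  0.0002, -0.0005, -0.0002, -0.0007, -0.    ]), 'tau': array([ -0.001 , -53.1764,   0.0211, -25.1402,   0.0115,   0.002 ,
         0.    ]), 'eef_pos': array([ 0.2367, -0.6053,  0.2177]), 'tcp_rot': array([ 0.9827,  0.1853, -0.    , -0.    ]), 'contact_force': array([-0.3849,  1.0273,  0.694 ]), 'moment': array([ 0.0467, -0.0306, -0.0432]), 'grip_force': 0.0, 'width': 0.08594954425378074}
```

View pics/top0.png

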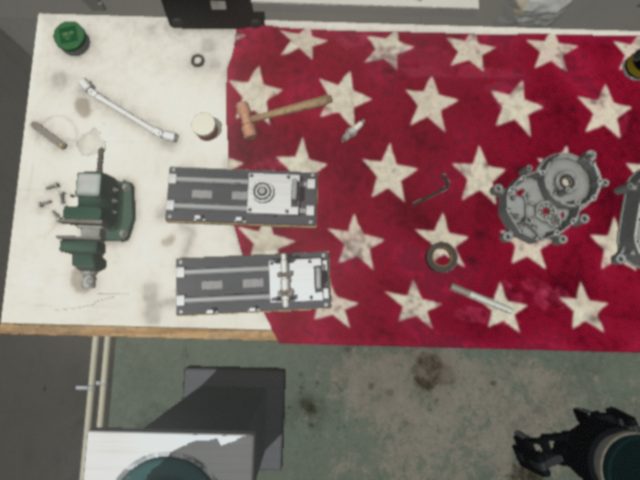

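View pics/scene0.png

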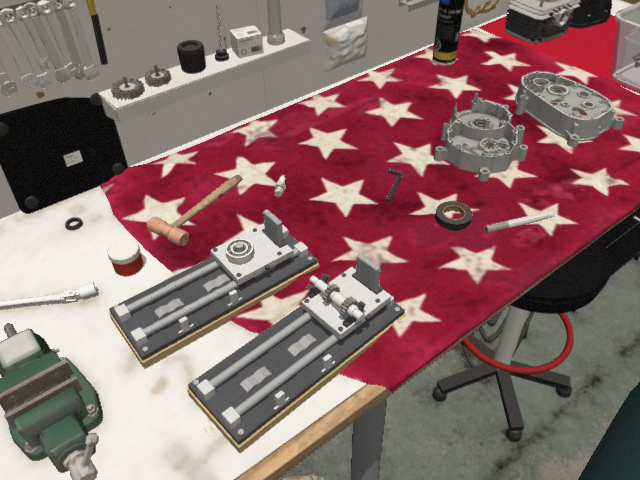

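The near slide holds the gear shaft: the plate is at about (318,270) in top and (368,272) in scene. The bearing slide is the farther one. I'll enlarge both views.

Run:
```python
import cv2,numpy as np
a=cv2.imread("pics/top0.png")[240:325,165:345]; b=cv2.imread("pics/scene0.png")[250:450,180:410]
cv2.imwrite("pics/ta.png",cv2.resize(a,(720,340),interpolation=cv2.INTER_CUBIC))
cv2.imwrite("pics/sa.png",cv2.resize(b,(690,600),interpolation=cv2.INTER_CUBIC))
```

```text
(no output)
```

View pics/ta.png

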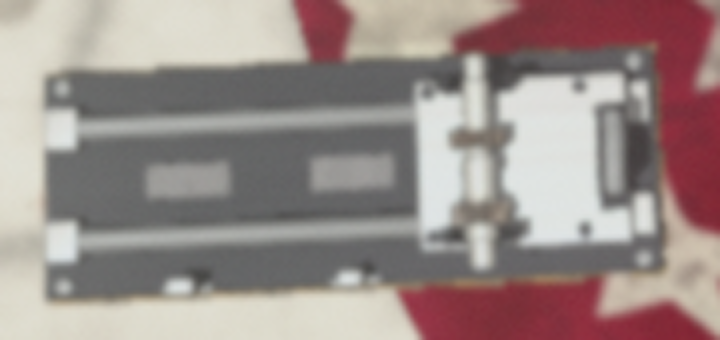

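View pics/sa.png

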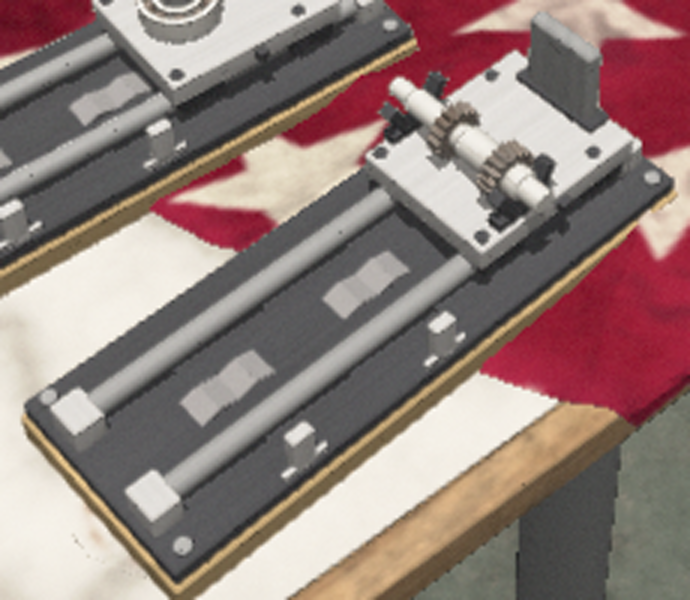

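Run:
```python
from h import *
np.set_printoptions(precision=4,suppress=True)
T=lambda u,v:(165+u/4,240+v/4); S=lambda u,v:(180+u/3,250+v/3)
for z in(.016,.022):
    C=[at("top",T(*p),z) for p in [(45,72),(657,48),(662,270),(47,300)]]
    print(z,[np.linalg.norm((C[i]-C[i-1])) for i in range(4)]); print(np.array(C))
f=(C[0]-C[1]+C[3]-C[2]);f/=np.linalg.norm(f); print("fwd",f,"yaw deg from +y",np.degrees(np.arctan2(-f[0],f[1])))
ht=at("top",T(612,153),.1005); hs=at("scene",S(567,35),.1005); print("handle top",ht,hs)
ce=(at("top",T(417,165),.0555)); cb=at("top",T(632,160),.0555); print("carrier ends along from handle",(ce-ht)@f,(cb-ht)@f)
for u,v,n in((350,277,'tab1'),(180,286,'tab2')):
    t=at("top",T(u,v),.03); print(n,t,(t-ht)@f)
for u,v,n in((442,335,'tab1'),(300,445,'tab2')):
    t=at("scene",S(u,v),.034); print(n,t,(t-hs)@f)
print("corner->handle along",(ht-(C[1]+C[2])/2)@f,(hs-(C[1]+C[2])/2)@f, "center",sum(C)/4)
# lateral of handle from slide axis
l=np.array([f[1],-f[0],0]); print("lat",(ht-sum(C)/4)@l,(hs-sum(C)/4)@l)
b=[models.search_frame("top","bearing_handle")]
```

```text
0.016 [np.float64(0.11177133147506738), np.float64(0.30416034016272636), np.float64(0.10946039277444193), np.float64(0.3004523537287386)]
[[ 0.4839  0.0068  0.016 ]
 [ 0.5042 -0.2967  0.016 ]
 [ 0.3948 -0.3015  0.016 ]
 [ 0.3725 -0.0019  0.016 ]]
0.022 [np.float64(0.11104421054883325), np.float64(0.3021816453995515), np.float64(0.10874830550546406), np.float64(0.2984977810234722)]
[[ 0.4833  0.005   0.022 ]
 [ 0.5035 -0.2965  0.022 ]
 [ 0.3948 -0.3013  0.022 ]
 [ 0.3726 -0.0036  0.022 ]]
fwd [-0.0705  0.9975  0.    ] yaw deg from +y 4.042843652208652
handle top [ 0.4466 -0.2742  0.1005] [ 0.4459 -0.2748  0.1005]
carrier ends along from handle 0.09137445313975624 -0.010237255184553411
tab1 [ 0.3876 -0.1507  0.03  ] 0.12737531574521152
tab2 [ 0.3812 -0.0692  0.03  ] 0.20910134365193128
tab1 [ 0.3897 -0.1549  0.034 ] 0.12353455263124355
tab2 [ 0.3841 -0.0745  0.034 ] 0.2041570867195488
corner->handle along 0.02481753600757854 0.024292645943633305 center [ 0.4386 -0.1491  0.022 ]
lat -0.0008640646373044673 -0.0015329233472314427
```

Call:
{"method": "carry_out", "body": {"deltas": [[[40, -30, 0, 0, 0, 4, 40], [85, -63, 0, 0, 0, 8, 40], [130, -96, 0, 0, 0, 12, 40], [175, -128, 0, 0, 0, 16, 40], [210, -154, 0, 0, 0, 17.3, 40]]], "newtons": 30}}

```text
t: 1.18
eef_pos: [0.3776, -0.3833, 0.218]
tcp_rot: [0.999, 0.036, 0.0, 0.0]
contact_force: [1.0, 0.2, -0.5]
width: 0.0401
grip_force: 0.0
```

```bash
cat > st.py <<'E'
from h import *
from scipy.spatial.transform import Rotation as R
import sys
np.set_printoptions(precision=4,suppress=True)
s=env.observe(); M=R.from_quat(s["tcp_rot"]).as_matrix()
tgt=np.array(eval(sys.argv[1])); print(s["t"],s["eef_pos"],s["width"],s["grip_force"],s["contact_force"])
print("delta mm tool",1000*M.T@(tgt-s["eef_pos"]),"yaw err deg",np.degrees(np.arctan2(*(np.cross([0.0705,-.9975,0],M[:,1])[[2]]),np.dot([0.0705,-.9975,0],M[:,1]))),"z",M[:,2])
E
python3 st.py "[.446,-.2745,.16]"
```

```text
1.175 [ 0.3776 -0.3833  0.218 ] 0.04014252519845076 0.0 [ 0.9506  0.2282 -0.5146]
delta mm tool [  75.9227 -103.641    58.0277] yaw err deg 0.051136821475902886 z [ 0.0007 -0.0002 -1.    ]
```

Call:
{"method": "carry_out", "body": {"deltas": [[[30, -40, 10, 0, 0, 0, 40], [60, -80, 25, 0, 0, 0, 40], [76, -103.6, 45, 0, 0, 0, 40], [76, -103.6, 58, 0, 0, 0, 40], [76, -103.6, 58, 0, 0, 0, 40]]]}}

```text
t: 1.8
eef_pos: [0.4436, -0.2774, 0.1589]
tcp_rot: [0.999, 0.035, -0.001, -0.0]
contact_force: [0.4, -1.1, -0.6]
width: 0.0401
grip_force: 0.0
```

```bash
python3 st.py "[.446,-.2745,.088]"; python3 -c "
from h import *
save('wrist','w1'); print(px('wrist',[.446,-.2745,.1005]))"
```

```text
1.8 [ 0.4436 -0.2774  0.1589] 0.040094653952568164 0.0 [ 0.42   -1.1433 -0.618 ]
delta mm tool [ 2.7127 -2.7114 70.8789] yaw err deg -0.04090420582979581 z [-0.002   0.0003 -1.    ]
[306.75714806 247.93901812]
```

View pics/w1.png

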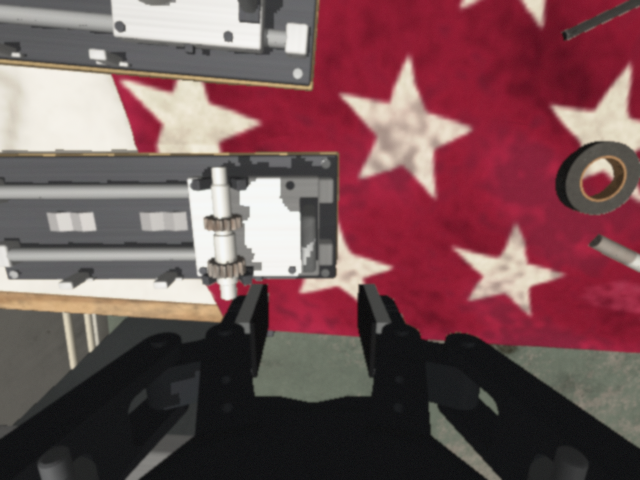

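The wrist view shows the plate at (309,224), with the carrier running from u=190 to 320. My projection puts it at (307,248), so I'll check against the plate corners now the arm has settled.

Run:
```python
from h import *
np.set_printoptions(precision=4,suppress=True)
im=save('wrist','w2'); print(env.observe()["eef_pos"],ray('wrist',(320,240)))
for p in [(.5035,-.2965,.022),(.3948,-.3013,.022),(.446,-.2745,.1005),(.446,-.2745,.0555)]: print(p,px('wrist',p))
for c in models.search_frame('wrist','shaft_handle')[:2]: print(c["point"],c["confidence"])
m=models.cut_out('wrist','shaft_handle')
if m: ys,xs=np.nonzero(m[0]["mask"]); print(xs.min(),xs.max(),ys.min(),ys.max())
a=im[140:300,170:350,::-1]; cv2.imwrite("pics/w2c.png",cv2.resize(a,(675,600),interpolation=cv2.INTER_CUBIC))
```

```text
[ 0.4442 -0.2783  0.1601] (array([ 0.5141, -0.2739,  0.3166]), array([-0.2748, -0.0412, -0.9609]))
(0.5035, -0.2965, 0.022) [338.3245 156.4951]
(0.3948, -0.3013, 0.022) [333.1449 277.2465]
(0.446, -0.2745, 0.1005) [306.2894 248.1815]
(0.446, -0.2745, 0.0555) [307.247  231.0782]
[249.8, 228.1] 0.63
187 317 167 299
```

View pics/w2c.png

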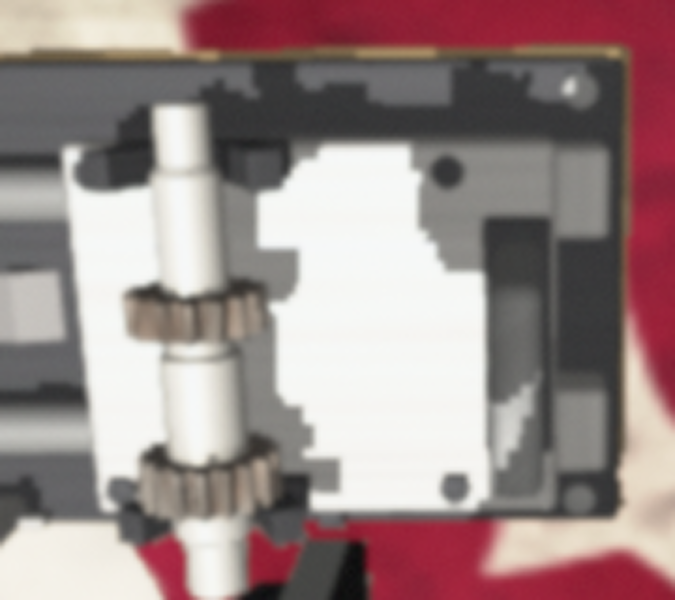

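Call:
{"method": "carry_out", "body": {"deltas": [[[2, -3, 20, 0, 0, 0, 40], [2, -3, 40, 0, 0, 0, 40], [2, -3, 60, 0, 0, 0, 40], [2, -3, 72, 0, 0, 0, 40], [2, -3, 72, 0, 0, 0, 40]]]}}

```text
t: 2.62
eef_pos: [0.446, -0.2739, 0.0873]
tcp_rot: [0.999, 0.035, -0.0, -0.0]
contact_force: [-0.6, 0.1, 0.6]
width: 0.0398
grip_force: 0.0
```

```bash
python3 st.py "[.446,-.2752,.088]"
```

```text
2.625 [ 0.446  -0.2739  0.0873] 0.039782474503165174 0.0 [-0.5514  0.0997  0.5577]
delta mm tool [-0.1247  1.3169 -0.6747] yaw err deg -0.027124229269886873 z [-0.0009  0.0004 -1.    ]
```

Call:
{"method": "carry_out", "body": {"deltas": [[[0, 1, 0, 0, 0, 0, 20], [0, 1, 0, 0, 0, 0, 5], [0, 1, 0, 0, 0, 0, 5], [0, 1, 0, 0, 0, 0, 5], [0, 1, 0, 0, 0, 0, 5]]], "newtons": 30}}

```text
t: 3.25
eef_pos: [0.4466, -0.2746, 0.0878]
tcp_rot: [0.999, 0.035, 0.0, 0.0]
contact_force: [-0.4, 0.1, 0.1]
width: 0.0052
grip_force: 0.0
```

```bash
python3 st.py "[.446,-.2752,.088]"
```

```text
3.25 [ 0.4466 -0.2746  0.0878] 0.00515539271303585 0.0 [-0.3832  0.0944  0.0964]
delta mm tool [-0.6223  0.5238 -0.2319] yaw err deg 0.01515265896908517 z [ 0.0001 -0.0001 -1.    ]
```

The fingers closed to 5 mm with no grip force, so the plate isn't between them. I'll look.

Run:
```python
from h import *
a=save('scene','s3')[200:400,260:460,::-1]; b=save('wrist','w3')[:,:,::-1]
a=cv2.resize(a,(400,400),interpolation=cv2.INTER_CUBIC); b=cv2.resize(b[150:350,220:420],(400,400))
cv2.imwrite("pics/c3.png",np.hstack([a,b])); print(px('scene',[.446,-.2745,.0878]))
```

```text
[368.47505951 268.11761484]
```

View pics/c3.png

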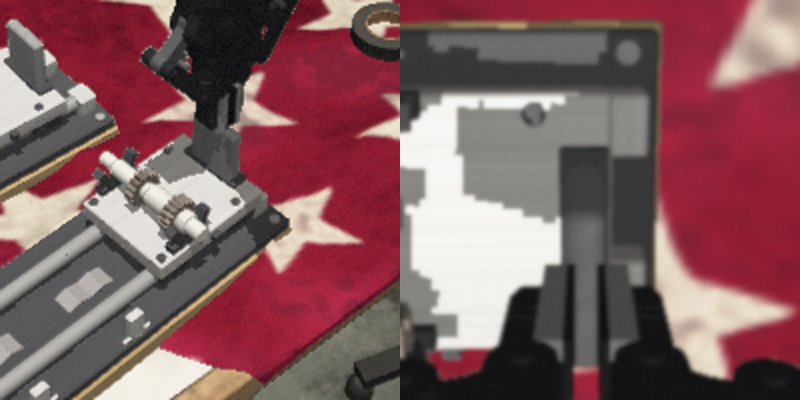

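The fingers do straddle the plate. I'll close further to see whether they grip.

Call:
{"method": "carry_out", "body": {"deltas": [[[0, 0, 0, 0, 0, 0, 0], [0, 0, 0, 0, 0, 0, 0], [0, 0, 0, 0, 0, 0, 0]]], "newtons": 30}}

```text
t: 3.72
eef_pos: [0.4466, -0.2746, 0.0877]
tcp_rot: [0.999, 0.035, -0.0, 0.0]
contact_force: [0.3, 0.5, 0.1]
width: 0.0005
grip_force: 0.0
```

Run:
```python
from h import *
s=env.observe(); print(s["width"],s["grip_force"],s["eef_pos"])
a=save('scene','s4')[220:320,320:420,::-1]; b=save('wrist','w4')[:,:,::-1]
a=cv2.resize(a,(400,400),interpolation=cv2.INTER_CUBIC); b=cv2.resize(b[230:350,250:370],(400,400),interpolation=cv2.INTER_CUBIC)
cv2.imwrite("pics/c4.png",np.hstack([a,b]))
```

```text
0.0004643720399387891 0.0 [ 0.44655196 -0.27461002  0.08765663]
```

View pics/c4.png

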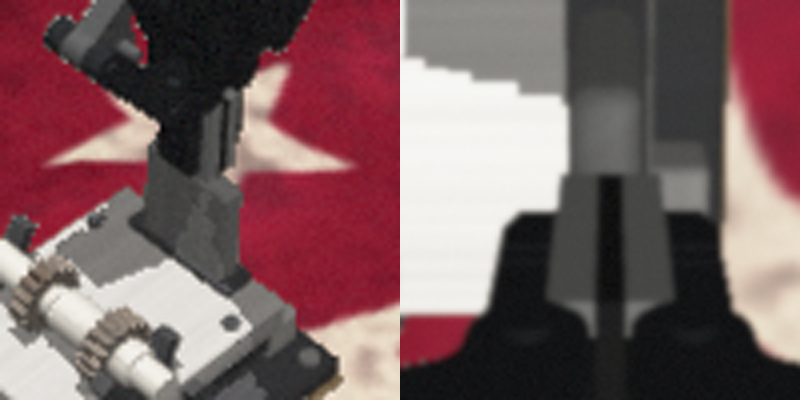

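Run:
```python
from h import *
np.set_printoptions(precision=4,suppress=True)
o,d=ray('wrist',(313,282)); print("tip at x plane .4576:",o+d*(.4576-o[0])/d[0])
for z in(.0627,.08,.1005): print(z,px('wrist',[.4576,-.2746,z]),px('scene',[.4466,-.2746,z]))
for p in((303,249.5),(321,249.5),(303,256),(321,256)): print("plate?",at('wrist',p,.1005))
o,d=ray('scene',(380,264)); print("scene pad end at y -.2746",o+d*(-.2746-o[1])/d[1])
```

```text
tip at x plane .4576: [ 0.4576 -0.2744  0.106 ]
0.0627 [313.2036 251.3726] [367.5705 280.1007]
0.08 [313.2643 261.8716] [368.031  271.7094]
0.1005 [313.3531 277.2409] [368.5941 261.4483]
plate? [ 0.4704 -0.2691  0.1005]
plate? [ 0.4709 -0.277   0.1005]
plate? [ 0.4674 -0.2693  0.1005]
plate? [ 0.4679 -0.2773  0.1005]
scene pad end at y -.2746 [ 0.4242 -0.2746  0.113 ]
```

Both pictures show the closed fingertips ending at the plate's top edge, so they sit above it rather than around it. I'll open and go down in small steps, watching the force.

Call:
{"method": "carry_out", "body": {"deltas": [[[0, 0, 0, 0, 0, 0, 40], [0, 0, 0, 0, 0, 0, 40], [0, 0, 0, 0, 0, 0, 40], [0, 0, 2.5, 0, 0, 0, 40], [0, 0, 5, 0, 0, 0, 40]]]}}

```text
t: 4.45
eef_pos: [0.4465, -0.2746, 0.0824]
tcp_rot: [0.999, 0.035, -0.0, -0.0]
contact_force: [0.1, 0.5, -0.5]
width: 0.0401
grip_force: 0.0
```

Run:
```python
from h import *
np.set_printoptions(precision=4,suppress=True)
s=env.observe(); print(s["width"],s["grip_force"],s["eef_pos"],s["contact_force"])
a=save('scene','s5')[220:320,320:420,::-1]; b=save('wrist','w5')[:,:,::-1]
a=cv2.resize(a,(400,400),interpolation=cv2.INTER_CUBIC); b=cv2.resize(b[220:340,250:370],(400,400),interpolation=cv2.INTER_CUBIC)
cv2.imwrite("pics/c5.png",np.hstack([a,b]))
```

```text
0.040065424580329294 0.0 [ 0.4465 -0.2746  0.0824] [ 0.1169  0.4855 -0.5409]
```

View pics/c5.png

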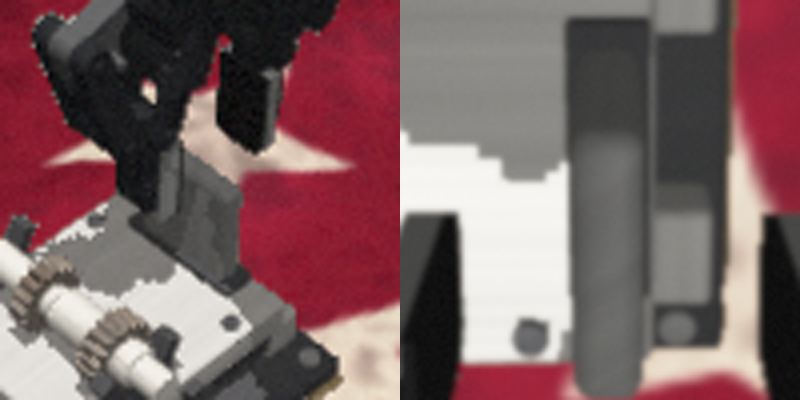

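Run:
```python
from h import *
np.set_printoptions(precision=4,suppress=True)
def sol(u,v,y):
    o,d=ray('scene',(u,v)); return o+d*(y-o[1])/d[1]
C=lambda a,b:(320+a/4,220+b/4)
for y in(-.2546,-.245,-.240): print('front tip',sol(*C(157,213),y))
for y in(-.2946,): print('rear tip',sol(*C(265,152),y),sol(*C(217,120),y))
for p in((150,147),(240,187)): print('plate top',at('scene',C(*p),.1005))
for x in (.4356,.4576): print([px('scene',[x,-.2946,z]).round(1) for z in(.0624,.1)],[px('wrist',[x,-.2546,z]).round(1) for z in (.0624,.1)])
```

```text
front tip [ 0.443  -0.2546  0.0931]
front tip [ 0.4325 -0.245   0.1079]
front tip [ 0.4271 -0.24    0.1156]
rear tip [ 0.4328 -0.2946  0.1053] [ 0.4572 -0.2946  0.1023]
plate top [ 0.4633 -0.2688  0.1005]
plate top [ 0.4291 -0.2799  0.1005]
[array([383.1, 278.1]), array([384.6, 259.6])] [array([275.2, 288.6]), array([266.4, 323. ])]
[array([372.8, 269.6]), array([374., 251.])] [array([276.8, 251.4]), array([268.1, 278. ])]
```

The rear finger's tip corners come out 22 mm apart at z≈0.103, so the tips really are about 38 mm higher than the given geometry says. I'll go down about 30 mm more in guarded steps.

Call:
{"method": "carry_out", "body": {"deltas": [[[0, 0, 5, 0, 0, 0, 34], [0, 0, 10, 0, 0, 0, 34], [0, 0, 15, 0, 0, 0, 34], [0, 0, 15, 0, 0, 0, 34]]]}}

```text
t: 5.05
eef_pos: [0.4462, -0.2744, 0.0671]
tcp_rot: [0.999, 0.035, -0.0, -0.0]
contact_force: [0.1, 0.2, 0.4]
width: 0.034
grip_force: 0.0
```

Call:
{"method": "carry_out", "body": {"deltas": [[[0, 0, 4, 0, 0, 0, 34], [0, 0, 8, 0, 0, 0, 34], [0, 0, 12, 0, 0, 0, 34], [0, 0, 12, 0, 0, 0, 34]]]}}

```text
t: 5.55
eef_pos: [0.4463, -0.2745, 0.0553]
tcp_rot: [0.999, 0.035, -0.0, -0.0]
contact_force: [1.2, -0.7, 0.2]
width: 0.034
grip_force: 0.0
```

Call:
{"method": "carry_out", "body": {"deltas": [[[0, 0, 0, 0, 0, 0, 20], [0, 0, 0, 0, 0, 0, 5], [0, 0, 0, 0, 0, 0, 5], [0, 0, 0, 0, 0, 0, 5]]], "newtons": 30}}

```text
t: 6.05
eef_pos: [0.4466, -0.2747, 0.0558]
tcp_rot: [0.999, 0.036, 0.0, 0.0]
contact_force: [0.3, 0.8, 1.8]
width: 0.0093
grip_force: 31.3
```

Gripped at 9.3 mm with 31 N. Moving about 85 mm forward.

Call:
{"method": "carry_out", "body": {"deltas": [[[0, -8, 0, 0, 0, 0, 5], [0, -18, 0, 0, 0, 0, 5], [0, -28, 0, 0, 0, 0, 5], [0, -38, 0, 0, 0, 0, 5], [0, -48, 0, 0, 0, 0, 5]]]}}

```text
t: 6.68
eef_pos: [0.443, -0.226, 0.0558]
tcp_rot: [0.999, 0.036, -0.0, 0.0]
contact_force: [-1.0, -2.8, 3.9]
width: 0.0093
grip_force: 31.7
```

Call:
{"method": "carry_out", "body": {"deltas": [[[0, -10, 0, 0, 0, 0, 5], [0, -20, 0, 0, 0, 0, 5], [0, -29, 0, 0, 0, 0, 5], [0, -37, 0, 0, 0, 0, 5], [0, -37, 0, 0, 0, 0, 5]]]}}

```text
t: 7.3
eef_pos: [0.4401, -0.1881, 0.0558]
tcp_rot: [0.999, 0.036, -0.001, -0.001]
contact_force: [-3.4, 0.1, 7.8]
width: 0.0093
grip_force: 32.2
```

Run:
```python
from h import *
np.set_printoptions(precision=4,suppress=True)
s=env.observe(); print(s["width"],s["grip_force"],s["eef_pos"],s["contact_force"])
a=save('scene','s6')[230:430,190:400,::-1]
cv2.imwrite("pics/c6.png",cv2.resize(a,(630,600),interpolation=cv2.INTER_CUBIC))
```

```text
0.009338663680254917 32.20150530338287 [ 0.4401 -0.1881  0.0558] [-3.4276  0.0797  7.7602]
```

View pics/c6.png

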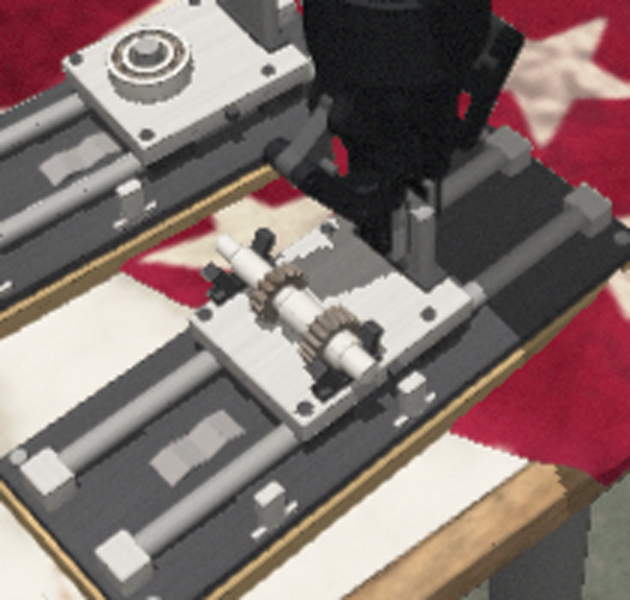

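The mid carrier faces the first tab and the force along the slide is about 0, so it looks home. Release and rise.

Call:
{"method": "carry_out", "body": {"deltas": [[[0, 0, 0, 0, 0, 0, 34], [0, 0, 0, 0, 0, 0, 34], [0, 0, 0, 0, 0, 0, 34], [0, 0, -10, 0, 0, 0, 34], [0, 0, -30, 0, 0, 0, 34]]]}}

```text
t: 7.98
eef_pos: [0.44, -0.1896, 0.0859]
tcp_rot: [0.999, 0.035, -0.001, -0.0]
contact_force: [0.2, -0.6, -0.1]
width: 0.0339
grip_force: 0.0
```

Call:
{"method": "carry_out", "body": {"deltas": [[[0, 0, -30, 0, 0, 0, 34], [0, 0, -70, 0, 0, 0, 34], [0, 60, -90, 0, 0, 0, 34], [0, 120, -90, 0, 0, 0, 34], [0, 120, -90, 0, 0, 0, 34]]]}}

```text
t: 8.6
eef_pos: [0.4481, -0.315, 0.1766]
tcp_rot: [1.0, 0.031, 0.001, 0.002]
contact_force: [-0.5, 0.9, -0.5]
width: 0.0341
grip_force: 0.0
```

Run:
```python
from h import *
s=env.observe(); print(s["width"],s["eef_pos"],s["contact_force"])
a=save('scene','s7')[230:430,190:400,::-1]
b=cv2.resize(a,(630,600),interpolation=cv2.INTER_CUBIC); cv2.imwrite("pics/c7.png",b)
```

```text
0.0340631327349854 [ 0.4480813  -0.31498513  0.17663772] [-0.50845618  0.9137149  -0.46752778]
```

View pics/c7.png

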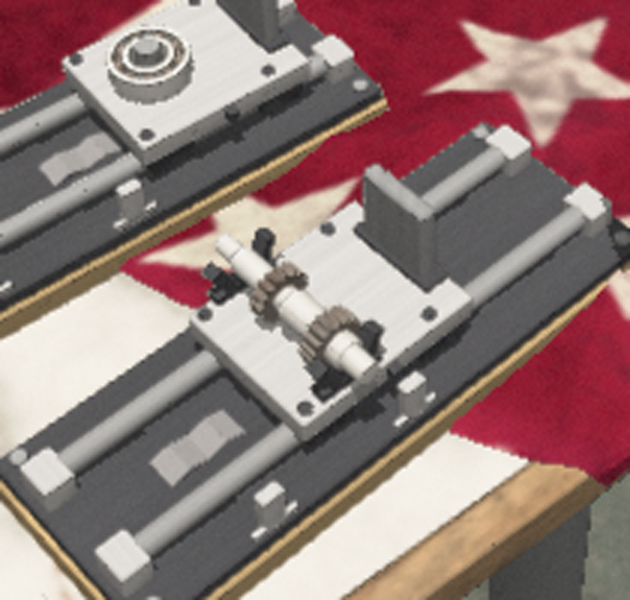

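The carrier has settled opposite the first tab, the bearing carrier is unmoved and the gripper is clear. One numeric check before I hand in.

Run:
```python
from h import *
f=np.array([-.0705,.9975,0]); C=lambda a,b:(190+a/3,230+b/3)
h=at('scene',C(401,193),.1005); t=at('scene',C(411,385),.034)
print("moved",(h-[.446,-.2747,.1005])@f,"tab - mid carrier",(t-h)@f-.0405)
m=(at('scene',C(303,425),.0555)+at('scene',C(470,290),.0555))/2; print((t-m)@f)
```

```text
moved 0.08636790405896344 tab - mid carrier -0.006656615697409107
-0.00658855483901504
```

Run:
```python
from h import *
a=save('top','t8')[240:325,165:345,::-1]
cv2.imwrite("pics/t8c.png",cv2.resize(a,(720,340),interpolation=cv2.INTER_CUBIC))
f=np.array([-.0705,.9975,0]); C=lambda a,b:(190+a/3,230+b/3)
for z in(.022,.026): 
  t=at('scene',C(413,408),z); h=at('scene',C(401,193),.1005); print((t-h)@f-.0405)
d=lambda n:cv2.imread(f"pics/{n}.png")[300:390,255:330].astype(int)
print(abs(d("s6")-d("s7")).mean())
g=lambda n:cv2.cvtColor(cv2.imread(f"pics/{n}.png")[315:375,255:300],cv2.COLOR_BGR2GRAY).astype(np.float32)
print(cv2.phaseCorrelate(g("s6"),g("s7")))
```

```text
-0.004661826841703527
-0.0027992517497704913
11.421432098765433
((0.4330130898883944, -0.0009767296730345265), 0.9154592446927671)
```

View pics/t8c.png

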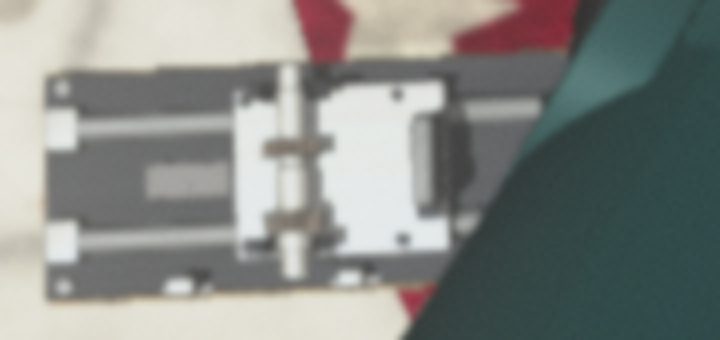

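The top view puts mid carrier at u≈342 and the tab at ≈348, and the carrier eased back about 1 mm on release. All the measurements are inside the crests, so I'm handing in.

```bash
python3 -c "
from bench import env; print(env.finish_job())"
```

```text
the job is handed in; nothing more can be done
None
```

The gear-shaft carrier was moved about 86 mm and left at the first station, all position checks putting it 3–7 mm past the tab, inside the ±10 mm crests; the bearing carrier looked unmoved, the gripper was clear, and the job was handed in with no verdict shown.

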